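# Turn the seed carousel to bring the tall jar under the microscope

### The job

Push the carousel round with a finger on one of its spokes until the tall jar stands centred over the round white light plate in the base, then push the microscope's arm in as far as it goes, so that the lens is over the jar. Do not push on or lift the specimens standing in the cups, pick nothing up, and leave the other things on the desk where they are.

Things in the scene. Friction and masses are not known exactly. Their poses are not given: they have to be found in the camera images.
- stand: Grey sample stand, fixed: a plate 200 x 400 mm, 12 mm thick, that carries the carousel, the light plate and the microscope post. Origin: on the desk surface, below the carousel's axis. Its y axis runs along the plate from the carousel to the light plate and on to the post; the plate extends 140 mm to -y and 260 mm to +y of the origin and 100 mm to either side in x.
- wheel_axis (a point): Point on the carousel's vertical axis, 39 mm above the desk, at mid height of the spokes. Aluminium hub (radius 19 mm) with four spokes 90 degrees apart, each 10 mm wide, from 30 to 48 mm above the desk (18 mm free below them over the plate), bare from 19 to 92 mm from the axis, where its cup begins.
- light_plate (a point): Centre of the round white light plate (radius 30 mm, dark rim) set flush in the stand's plate, 115 mm from the carousel's axis along the stand's +y. The four cups pass 18 mm above it: cup centre 115 mm from the axis, outer radius 22.5 mm, inner 19.5 mm, rim 48 mm and inner floor 34 mm above the desk.
- tall_jar: The tall specimen jar: glass with a metal lid, 32 mm across, 48 mm high, stands loose in one of the cups, so its top is 82 mm above the desk. Origin: centre of its underside, z axis up.
- low_tin: Low round metal tin, 33 mm across, 20 mm high, loose in another cup. Origin: centre of its underside.
- bung: Tapered cork bung, 33 mm across at the top, 26 mm high, loose in another cup (the fourth cup is empty). Origin: centre of its underside.
- post_axis (a point): Point on the vertical axis of the microscope's post, 125 mm above the desk, 215 mm from the carousel's axis along the stand's +y. Post radius 11 mm; the swing arm's sleeve around it has radius 18 mm and reaches from 115 to 145 mm, the post's top is at 162 mm.
- scope (a joint): Swing of the microscope's arm about the post, rad: 0 is the stop, lens exactly over the light plate, the arm pointing along the stand's -y; grows as the arm swings out towards the stand's -x (the robot's side), clockwise seen from above; 1.35 is fully out. Stays where it is left (friction about 0.1 N m).
- lens (a point): Centre of the lens face under the microscope's black barrel, 100 mm above the desk and 100 mm from the post's axis. Barrel radius 30 mm, from 100 to 143 mm above the desk, narrower (22 mm) up to 165 mm. The arm between sleeve and barrel is a bar 12 mm wide, from 118 to 138 mm above the desk, bare from 18 to 70 mm from the post's axis.
- seed_jar_a: Seed jar, glass with steel lid, 65 mm across, 93 mm high; stands beyond the post. Origin: centre of its underside. To be left alone.
- seed_jar_b: Seed jar of the same kind, on the left of the desk. To be left alone.
- seed_jar_c: Seed jar of the same kind, near the carousel's outer end. To be left alone.
- mouse: Black computer mouse, 105 x 60 x 31 mm, on the left. Origin: centre of its underside. To be left alone.
- timer: Flat white timer, 55 x 65 x 16 mm, on the robot's side of the stand. Origin: centre of its underside. To be left alone.
- petri: Closed clear dish of seeds, 86 mm across, 14 mm high. Origin: centre of its underside. To be left alone.
- marker: Grey marker pen, 125 mm long, 13 mm thick, on the robot's side of the stand. Origin: centre of its underside. To be left alone.
- cup_a (a point): Centre of the mouth of one of the four cups (any one of them; it turns with the carousel), 115 mm from the axis and 48 mm above the desk: the spokes point from the axis to this cup and at 90, 180 and 270 degrees from it. The carousel turns endlessly both ways on its vertical axis and stays where it is left (friction about 0.06 N m).

How it is judged:
By the outcome, as a careful person would: the job done as asked, in the order asked, and still so for the second after the job is handed in, with the robot touching nothing.
It also fails if it takes over 72 s, if anything falls off the work surface, if the arm or the gripper's body presses on something with over 40 N, if the wrist force passes 120 N, or if a joint passes its speed limit or range.

### The arm

A 6-joint arm with a two-finger parallel gripper is mounted at the origin on the work surface. World frame = base frame: x ahead of the robot, y to its left, z up, the work surface at z = 0. Lengths are in m, angles in degrees, forces in N, time in s.
With the tool pointing down it reaches from about 0.4 to 0.925 m from the base axis. Payload 3.4 kg.
Tool frame: the origin (TCP) lies midway between the tips of the shut fingers; the grasp point (between the pads) lies 19 mm behind it; z points along the fingers, y is the line along which they close (so a half turn about z gives the same grasp; the last joint's range is limited). The gripper opens to 85 mm and grips with 20 to 120 N. Pads are 22 mm wide; open, the fingers measure 114 mm over their backs; the gripper's body (76 mm by 85 mm) begins 54 mm behind the grasp point. The pads swing forward as they close: fully open they stand 13 mm farther back than shut.
Start: joints at [-75.602, 17.578, 86.31, -0, 76.112, -4.211], TCP at [0.183, -0.545, 0.231] pointing down, gripper open.
Joint ranges: [-179.03, 179.03], [-60, 130.46], [8.19, 133.38], [-81.62, 261.62], [5.75, 156.47], [-153.77, 153.77]. Speed limits (degrees/s): [147.25, 147.25, 180, 180, 180, 180].

### API

Orientations are given as [roll, pitch, yaw] about the fixed x, y, z axes, in that order (R = Rz(yaw) Ry(pitch) Rx(roll)).
In Python, from station import monitor, vision, job gives the robot as it stands.
- The arm moves only by the tool apply_moves, never from a script. Its argument "commands" is a list of rows, each an object of numbers: "dx", "dy", "dz": the shift along the tool's x, y, z in mm; "rx", "ry", "rz": the turn, a rotation vector about the tool's x, y, z in degrees; "gripper": the opening, from -1 (shut) to 1 (fully open). A call has 1 to 8 rows; each row is the pose to reach, as a shift and turn from the pose commanded when the call began, along the tool's axes at that moment; what a row does not reach only later rows make up. A row lasts 1/12 s, in which the tool goes at most 41.7 mm and 7.16 degrees, less where a joint would pass 70% of its speed; a pose out of reach is approached as far as the arm can. A call with a gripper value outside its range is refused whole. The fingers move at their own pace and stop on an object; "force" is the grip in N (left out, the last holds). Time passes only in rows, so rows that repeat a pose let the fingers close. It gives the time, the measured TCP pose, the force, the opening and the grip force at its end, in the units of the state.
- monitor.observe(): the state, without advancing time (a new reading comes with each control period).
- vision.snapshot(name): name is "side" or "top" or "wrist"; returns a dict with "color" (384x512x3 uint8, red, green, blue), "camera_matrix" (3x3 intrinsics, pixels), "R" (3x3) and "t" (3): a world point X has camera coordinates R X + t; the wrist camera has in their place "tool_from_camera" (4x4, takes a point from camera to tool coordinates, whose origin is the TCP and whose axes are the flange's). Camera axes: x right, y down, z forward; pixel columns grow to the right and rows downward; lengths in m; the calibration is good to about 2 mm. A picture is of the moment at which its call begins: read the wrist's pose just before it. There is no depth.
- job.finish_job(): hands the job in; it is judged then, once.
The state is a dict: "t": time; "qpos": joint angles; "joint_vel": joint speeds; "joint_torque": joint torques, N m; "tool_pos": TCP position; "ee_rot": TCP orientation; "ft_force": force on the tool from outside, world axes, zero at the start; "wrist_torque": the same for the moment, N m; "width": finger opening in m; "finger_force": force on a finger pad.
Only numpy, scipy, OpenCV 4.12 (cv2) and the standard library are available. Lean on these libraries where they do the work, as an engineer would, in place of code of your own. Each camera call takes 0.05 s, during which the arm holds its last target. There are 200 camera calls.

## Working session

There is one attempt and no reset: what is moved stays moved. The work goes in short steps, Python scripts to look and compute and a tool call to move; the robot and the scene stay as the last step left them, time stands still between calls to the robot, and variables do not carry over. Pictures are saved under pics/ and viewed, at most 10 in all, crops included, and the job is handed in when it is done.

Besides the shell and the picture viewer there is one more tool, called after "Emit:" in YAML: its name, and indented under it one key for each argument. apply_moves: Moves the arm, as the interface text tells. Its arguments: {"type":"object","properties":{"commands":{"type":"array"},"force":{"type":"number"}},"required":["commands"]}

```bash
mkdir -p pics; python3 - <<'E'
from station import monitor, vision
import cv2,numpy as np
s=monitor.observe(); print(s['t'],s['tool_pos'],s['ee_rot'])
for n in ('top','side'):
    r=vision.snapshot(n); np.savez(f'{n}.npz',**r)
    print(n,r['camera_matrix'].tolist(),np.round(r['R'],3).tolist(),r['t'])
    cv2.imwrite(f'pics/{n}0.png',cv2.resize(r['color'][:,:,::-1],(800,600),interpolation=cv2.INTER_CUBIC))
E
```

```text
0.0 [ 0.18327796 -0.54425154  0.23040063] [-1.79882506e+02 -9.10709936e-03  1.86092416e+01]
top [[390.8474833574491, 0.0, 252.1948693868495], [0.0, 390.8474833574491, 191.11355662121485], [0.0, 0.0, 1.0]] [[-0.101, -0.995, 0.003], [-0.973, 0.099, -0.21], [0.209, -0.024, -0.978]] [0.06761503 0.56460719 1.00366167]
side [[346.6739214212289, 0.0, 260.08003799120917], [0.0, 346.6739214212289, 195.3304682864103], [0.0, 0.0, 1.0]] [[0.974, -0.227, -0.015], [-0.139, -0.538, -0.831], [0.181, 0.811, -0.556]] [-0.51776887  0.1674302   0.833918  ]
```

View pics/top0.png

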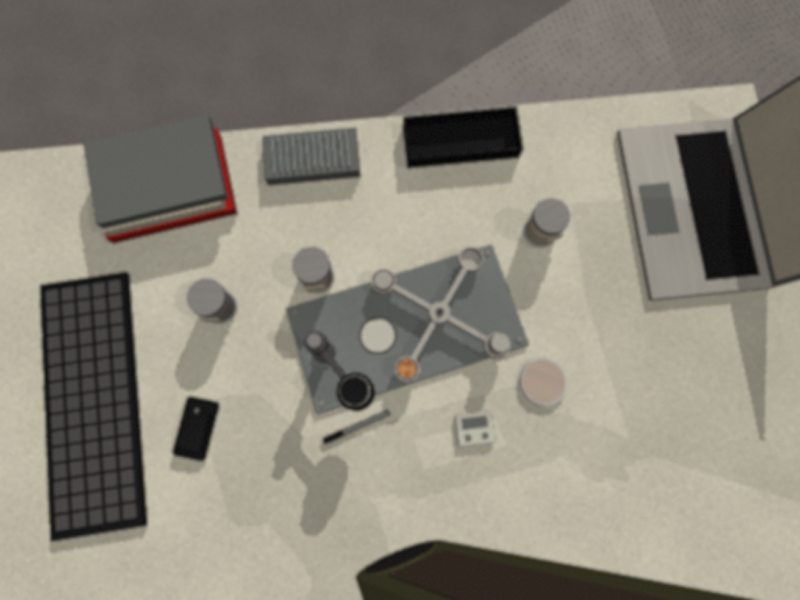

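View pics/side0.png

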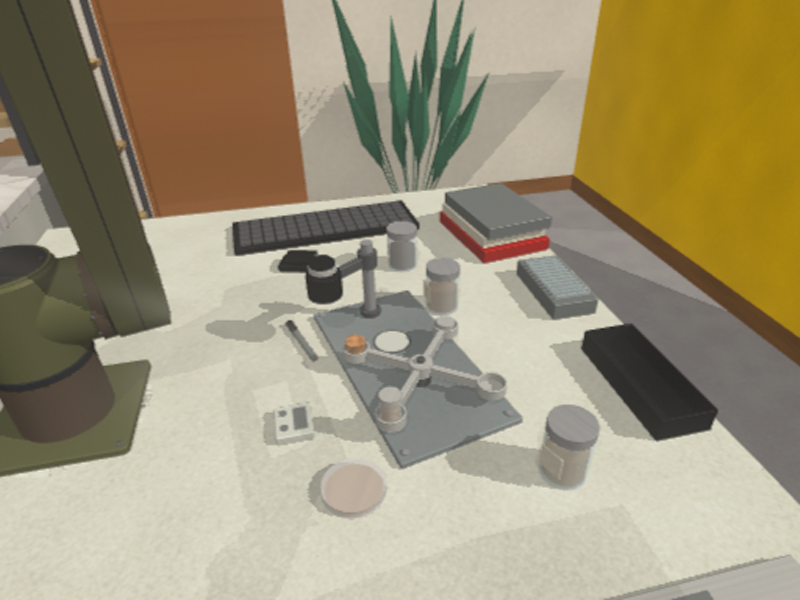

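Top view (800-px picture): hub (440,313), light plate (378,336), post top (315,342), barrel (355,391), bung cup (407,369), tin cup (383,281), empty cup (471,259), tall jar (499,344). The side view confirms that the jar is the tall one, at (390,408).

```bash
cat > h.py <<'E'
import numpy as np
def ray(n,uv,z,s=1.5625):
    r=np.load(n+'.npz') if isinstance(n,str) else n
    K,R,t=r['camera_matrix'],r['R'],r['t']
    d=R.T@np.linalg.inv(K)@np.array([(uv[0]+.5)/s-.5,(uv[1]+.5)/s-.5,1]); c=-R.T@t
    return c+d*(z-c[2])/d[2]
E
python3 - <<'E'
from h import *
for n,l in (('top',dict(hub=(440,313,.052),light=(378,336,.012),post=(314,340,.162),barrel=(355,390,.16),bung=(407,369,.055),tin=(383,281,.05),empty=(471,259,.048),jar=(499,342,.082))),
 ('side',dict(hub=(421,363,.052),light=(391,342,.012),post=(367,244,.162),jar=(390,396,.082),empty=(491,383,.048)))):
    P={k:ray(n,v[:2],v[2]) for k,v in l.items()}
    for k,p in P.items():
        d=p-P['hub']; print(n,k,np.round(p,3),'r',round(np.hypot(*d[:2]),3),'ang',round(np.degrees(np.arctan2(d[1],d[0])),1))
E
```

```text
top hub [ 0.537 -0.067  0.052] r 0.0 ang 0.0
top light [0.514 0.045 0.012] r 0.114 ang 101.8
top post [0.495 0.143 0.162] r 0.214 ang 101.5
top barrel [0.412 0.087 0.16 ] r 0.198 ang 129.2
top bung [0.446 0.001 0.055] r 0.114 ang 143.5
top tin [0.605 0.027 0.05 ] r 0.115 ang 54.0
top empty [ 0.63  -0.134  0.048] r 0.114 ang -35.9
top jar [ 0.472 -0.157  0.082] r 0.111 ang -125.7
side hub [ 0.538 -0.074  0.052] r 0.0 ang 0.0
side light [0.513 0.041 0.012] r 0.118 ang 102.3
side post [0.494 0.132 0.162] r 0.21 ang 102.0
side jar [ 0.471 -0.166  0.082] r 0.114 ang -126.1
side empty [ 0.629 -0.14   0.048] r 0.112 ang -35.9
```

Emit:
apply_moves:
  commands:
    - {"dx": 20, "dy": -15, "rz": 2.3, "gripper": -1}
    - {"dx": 48, "dy": -37, "rz": 4.6, "gripper": -1}
    - {"dx": 79, "dy": -60, "rz": 6.9, "gripper": -1}
    - {"dx": 110, "dy": -84, "rz": 9.2, "gripper": -1}
    - {"dx": 140, "dy": -107, "rz": 11.5, "gripper": -1}
    - {"dx": 170, "dy": -130, "rz": 13.8, "gripper": -1}
    - {"dx": 200, "dy": -153, "rz": 16.2, "gripper": -1}
    - {"dx": 230, "dy": -176, "rz": 18.6, "gripper": -1}

```text
validation failed for argument at $.co...
```

```bash
python3 -c "
from station import monitor
s=monitor.observe(); print(s['t'],s['tool_pos'],s['ee_rot'],s['width'],s['ft_force'])"
```

```text
0.1 [ 0.1833122  -0.54433457  0.23048203] [-1.79895289e+02 -7.64370393e-03  1.86090409e+01] 0.08538885921863193 [ 0.76175395 -0.31842298  0.2300455 ]
```

Emit:
apply_moves:
  commands:
    - {"dx": 20, "dy": -15, "dz": 0, "rx": 0, "ry": 0, "rz": 2.3, "gripper": -1}
    - {"dx": 48, "dy": -37, "dz": 0, "rx": 0, "ry": 0, "rz": 4.6, "gripper": -1}
    - {"dx": 79, "dy": -60, "dz": 0, "rx": 0, "ry": 0, "rz": 6.9, "gripper": -1}
    - {"dx": 110, "dy": -84, "dz": 0, "rx": 0, "ry": 0, "rz": 9.2, "gripper": -1}
    - {"dx": 140, "dy": -107, "dz": 0, "rx": 0, "ry": 0, "rz": 11.5, "gripper": -1}
    - {"dx": 170, "dy": -130, "dz": 0, "rx": 0, "ry": 0, "rz": 13.8, "gripper": -1}
    - {"dx": 200, "dy": -153, "dz": 0, "rx": 0, "ry": 0, "rz": 16.2, "gripper": -1}
    - {"dx": 230, "dy": -176, "dz": 0, "rx": 0, "ry": 0, "rz": 18.6, "gripper": -1}

```text
t: 0.77
tool_pos: [0.3456, -0.3029, 0.231]
ee_rot: [-180.0, 0.0, -0.1]
ft_force: [0.7, 0.1, -0.2]
width: 0.0001
finger_force: 0.0
```

Emit:
apply_moves:
  commands:
    - {"dx": 21, "dy": -31, "dz": 0, "rx": 0, "ry": 0, "rz": 0, "gripper": -1}
    - {"dx": 42, "dy": -62, "dz": 0, "rx": 0, "ry": 0, "rz": 0, "gripper": -1}
    - {"dx": 63, "dy": -94, "dz": 0, "rx": 0, "ry": 0, "rz": 0, "gripper": -1}
    - {"dx": 84, "dy": -125, "dz": 0, "rx": 0, "ry": 0, "rz": 0, "gripper": -1}
    - {"dx": 105, "dy": -156, "dz": 0, "rx": 0, "ry": 0, "rz": 0, "gripper": -1}
    - {"dx": 126, "dy": -187, "dz": 0, "rx": 0, "ry": 0, "rz": 0, "gripper": -1}
    - {"dx": 147, "dy": -218, "dz": 0, "rx": 0, "ry": 0, "rz": 0, "gripper": -1}
    - {"dx": 168, "dy": -250, "dz": 0, "rx": 0, "ry": 0, "rz": 0, "gripper": -1}

```text
t: 1.43
tool_pos: [0.5136, -0.0529, 0.231]
ee_rot: [180.0, 0.0, 0.0]
ft_force: [1.1, 0.0, -0.1]
width: 0.0003
finger_force: 0.0
```

Emit:
apply_moves:
  commands:
    - {"dx": 18, "dy": -27, "dz": 10, "rx": 0, "ry": 0, "rz": 0, "gripper": -1}
    - {"dx": 33, "dy": -50, "dz": 30, "rx": 0, "ry": 0, "rz": 0, "gripper": -1}
    - {"dx": 33, "dy": -50, "dz": 65, "rx": 0, "ry": 0, "rz": 0, "gripper": -1}
    - {"dx": 33, "dy": -50, "dz": 100, "rx": 0, "ry": 0, "rz": 0, "gripper": -1}
    - {"dx": 33, "dy": -50, "dz": 125, "rx": 0, "ry": 0, "rz": 0, "gripper": -1}
    - {"dx": 33, "dy": -50, "dz": 140, "rx": 0, "ry": 0, "rz": 0, "gripper": -1}
    - {"dx": 33, "dy": -50, "dz": 150, "rx": 0, "ry": 0, "rz": 0, "gripper": -1}
    - {"dx": 33, "dy": -50, "dz": 150, "rx": 0, "ry": 0, "rz": 0, "gripper": -1}

```text
t: 2.1
tool_pos: [0.5443, -0.0045, 0.0789]
ee_rot: [-180.0, 0.3, 0.0]
ft_force: [-1.0, 0.7, 0.0]
width: -0.0001
finger_force: 0.0
```

```bash
python3 - <<'E'
from station import monitor, vision
import cv2,numpy as np
s=monitor.observe(); print(s['t'],s['tool_pos'],s['ee_rot'],s['ft_force'])
a=vision.snapshot('wrist')['color'];b=vision.snapshot('top')['color'][110:290,170:350]
o=np.zeros((384,896,3),np.uint8);o[:,:512]=a;o[:,512:]=cv2.resize(b,(384,384),interpolation=cv2.INTER_CUBIC)
cv2.imwrite('pics/a.png',cv2.resize(o,(800,343))[:,:,::-1])
E
```

```text
2.1 [ 0.54433374 -0.00452697  0.07888381] [-1.79974031e+02  2.93981696e-01  1.38585352e-02] [-0.97420882  0.70439541  0.02710253]
```

View pics/a.png

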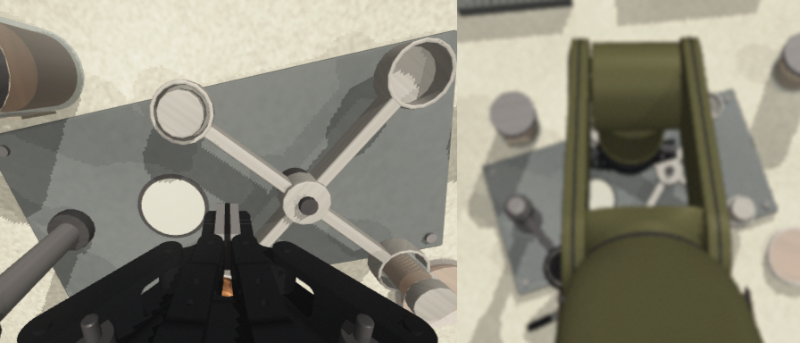

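Wrist view: the fingers hang in the free gap next to the tin's spoke (spoke from about (210,125) to hub (305,200)) and are clear of it. I'll lower them and work out the arc.

Emit:
apply_moves:
  commands:
    - {"dx": 0, "dy": 0, "dz": 15, "rx": 0, "ry": 0, "rz": 0, "gripper": -1}
    - {"dx": 0, "dy": 0, "dz": 30, "rx": 0, "ry": 0, "rz": 0, "gripper": -1}
    - {"dx": 0, "dy": 0, "dz": 43, "rx": 0, "ry": 0, "rz": 0, "gripper": -1}
    - {"dx": 0, "dy": 0, "dz": 50, "rx": 0, "ry": 0, "rz": 0, "gripper": -1}
    - {"dx": 0, "dy": 0, "dz": 53, "rx": 0, "ry": 0, "rz": 0, "gripper": -1}
    - {"dx": 0, "dy": 0, "dz": 53, "rx": 0, "ry": 0, "rz": 0, "gripper": -1}

```text
t: 2.7
tool_pos: [0.5467, -0.0048, 0.0287]
ee_rot: [180.0, -0.0, 0.0]
ft_force: [-0.1, -0.0, 0.5]
width: -0.0002
finger_force: 0.0
```

```bash
python3 - <<'E'
import numpy as np
f=lambda a:np.array([537.5+62*np.cos(np.radians(a)),-(-70+62*np.sin(np.radians(a)))])
p=np.array([546.6,3.])
g=np.r_[80,78,76,74,72:-54:-4]
for i in range(0,len(g),8):
    print(p,[ (int(a),*np.round(f(a)-p).astype(int).tolist()) for a in g[i:i+8]]); p=p+np.round(f(g[min(i+7,len(g)-1)])-p)
E
```

```text
[546.6   3. ] [(80, 2, 6), (78, 4, 6), (76, 6, 7), (74, 8, 7), (72, 10, 8), (68, 14, 10), (64, 18, 11), (60, 22, 13)]
[568.6  16. ] [(56, 4, 3), (52, 7, 5), (48, 10, 8), (44, 13, 11), (40, 16, 14), (36, 19, 18), (32, 21, 21), (28, 24, 25)]
[592.6  41. ] [(24, 2, 4), (20, 3, 8), (16, 4, 12), (12, 6, 16), (8, 6, 20), (4, 7, 25), (0, 7, 29), (-4, 7, 33)]
[599.6  74. ] [(-8, -1, 5), (-12, -1, 9), (-16, -3, 13), (-20, -4, 17), (-24, -5, 21), (-28, -7, 25), (-32, -10, 29), (-36, -12, 32)]
[587.6 106. ] [(-40, -3, 4), (-44, -6, 7), (-48, -9, 10), (-52, -12, 13)]
```

Emit:
apply_moves:
  commands:
    - {"dx": 2, "dy": 4, "dz": 0, "rx": 0, "ry": 0, "rz": 0, "gripper": -1}
    - {"dx": 4, "dy": 6, "dz": 0, "rx": 0, "ry": 0, "rz": 0, "gripper": -1}
    - {"dx": 6, "dy": 7, "dz": 0, "rx": 0, "ry": 0, "rz": 0, "gripper": -1}
    - {"dx": 8, "dy": 7, "dz": 0, "rx": 0, "ry": 0, "rz": 0, "gripper": -1}
    - {"dx": 10, "dy": 8, "dz": 0, "rx": 0, "ry": 0, "rz": 0, "gripper": -1}
    - {"dx": 14, "dy": 10, "dz": 0, "rx": 0, "ry": 0, "rz": 0, "gripper": -1}
    - {"dx": 18, "dy": 11, "dz": 0, "rx": 0, "ry": 0, "rz": 0, "gripper": -1}
    - {"dx": 22, "dy": 13, "dz": 0, "rx": 0, "ry": 0, "rz": 0, "gripper": -1}

```text
t: 3.37
tool_pos: [0.5682, -0.0177, 0.0282]
ee_rot: [-180.0, 0.0, 0.0]
ft_force: [-0.7, -0.0, -0.0]
width: 0.0
finger_force: 0.7
```

Emit:
apply_moves:
  commands:
    - {"dx": 4, "dy": 3, "dz": 0, "rx": 0, "ry": 0, "rz": 0, "gripper": -1}
    - {"dx": 7, "dy": 5, "dz": 0, "rx": 0, "ry": 0, "rz": 0, "gripper": -1}
    - {"dx": 10, "dy": 8, "dz": 0, "rx": 0, "ry": 0, "rz": 0, "gripper": -1}
    - {"dx": 13, "dy": 11, "dz": 0, "rx": 0, "ry": 0, "rz": 0, "gripper": -1}
    - {"dx": 16, "dy": 14, "dz": 0, "rx": 0, "ry": 0, "rz": 0, "gripper": -1}
    - {"dx": 19, "dy": 18, "dz": 0, "rx": 0, "ry": 0, "rz": 0, "gripper": -1}
    - {"dx": 21, "dy": 21, "dz": 0, "rx": 0, "ry": 0, "rz": 0, "gripper": -1}
    - {"dx": 24, "dy": 25, "dz": 0, "rx": 0, "ry": 0, "rz": 0, "gripper": -1}

```text
t: 4.03
tool_pos: [0.5924, -0.0429, 0.0284]
ee_rot: [-180.0, 0.0, 0.0]
ft_force: [-0.3, 1.0, 0.0]
width: -0.0
finger_force: 0.6
```

Emit:
apply_moves:
  commands:
    - {"dx": 2, "dy": 4, "dz": 0, "rx": 0, "ry": 0, "rz": 0, "gripper": -1}
    - {"dx": 3, "dy": 8, "dz": 0, "rx": 0, "ry": 0, "rz": 0, "gripper": -1}
    - {"dx": 4, "dy": 12, "dz": 0, "rx": 0, "ry": 0, "rz": 0, "gripper": -1}
    - {"dx": 6, "dy": 16, "dz": 0, "rx": 0, "ry": 0, "rz": 0, "gripper": -1}
    - {"dx": 6, "dy": 20, "dz": 0, "rx": 0, "ry": 0, "rz": 0, "gripper": -1}
    - {"dx": 7, "dy": 25, "dz": 0, "rx": 0, "ry": 0, "rz": 0, "gripper": -1}
    - {"dx": 7, "dy": 29, "dz": 0, "rx": 0, "ry": 0, "rz": 0, "gripper": -1}
    - {"dx": 7, "dy": 33, "dz": 0, "rx": 0, "ry": 0, "rz": 0, "gripper": -1}

```text
t: 4.7
tool_pos: [0.5995, -0.0762, 0.0284]
ee_rot: [180.0, -0.0, 0.0]
ft_force: [-0.3, 1.6, -0.5]
width: -0.0001
finger_force: 0.6
```

Emit:
apply_moves:
  commands:
    - {"dx": -1, "dy": 5, "dz": 0, "rx": 0, "ry": 0, "rz": 0, "gripper": -1}
    - {"dx": -1, "dy": 9, "dz": 0, "rx": 0, "ry": 0, "rz": 0, "gripper": -1}
    - {"dx": -3, "dy": 13, "dz": 0, "rx": 0, "ry": 0, "rz": 0, "gripper": -1}
    - {"dx": -4, "dy": 17, "dz": 0, "rx": 0, "ry": 0, "rz": 0, "gripper": -1}
    - {"dx": -5, "dy": 21, "dz": 0, "rx": 0, "ry": 0, "rz": 0, "gripper": -1}
    - {"dx": -7, "dy": 25, "dz": 0, "rx": 0, "ry": 0, "rz": 0, "gripper": -1}
    - {"dx": -10, "dy": 29, "dz": 0, "rx": 0, "ry": 0, "rz": 0, "gripper": -1}
    - {"dx": -12, "dy": 32, "dz": 0, "rx": 0, "ry": 0, "rz": 0, "gripper": -1}

```text
t: 5.37
tool_pos: [0.5868, -0.1083, 0.0283]
ee_rot: [180.0, 0.0, 0.0]
ft_force: [0.7, 1.3, 0.9]
width: -0.0
finger_force: 0.7
```

Emit:
apply_moves:
  commands:
    - {"dx": -2, "dy": 3, "dz": 0, "rx": 0, "ry": 0, "rz": 0, "gripper": -1}
    - {"dx": -5, "dy": 6, "dz": 0, "rx": 0, "ry": 0, "rz": 0, "gripper": -1}
    - {"dx": -8, "dy": 9, "dz": 0, "rx": 0, "ry": 0, "rz": 0, "gripper": -1}
    - {"dx": -10, "dy": 11, "dz": 0, "rx": 0, "ry": 0, "rz": 0, "gripper": -1}
    - {"dx": -12, "dy": 13, "dz": 0, "rx": 0, "ry": 0, "rz": 0, "gripper": -1}
    - {"dx": -12, "dy": 13, "dz": 0, "rx": 0, "ry": 0, "rz": 0, "gripper": -1}

```text
t: 5.87
tool_pos: [0.5746, -0.1212, 0.0283]
ee_rot: [180.0, 0.0, 0.0]
ft_force: [0.1, 0.0, 0.4]
width: -0.0
finger_force: 0.0
```

```bash
python3 - <<'E'
from station import monitor, vision
import cv2,numpy as np
s=monitor.observe(); print(s['t'],s['tool_pos'],s['ee_rot'],s['ft_force'])
w=vision.snapshot('wrist'); np.savez('w1.npz',pos=s['tool_pos'],rot=s['ee_rot'],**w)
r=vision.snapshot('side'); np.savez('side1.npz',**r)
o=np.zeros((384,896,3),np.uint8);o[:,:512]=w['color'];o[:,512:]=cv2.resize(r['color'][120:312,180:372],(384,384),interpolation=cv2.INTER_CUBIC)
cv2.imwrite('pics/b.png',cv2.resize(o,(800,343))[:,:,::-1])
E
```

```text
5.8667 [ 0.574563   -0.12117857  0.02826735] [1.79984005e+02 4.12969827e-02 2.37428796e-03] [0.05541335 0.02577476 0.43853408]
```

View pics/b.png

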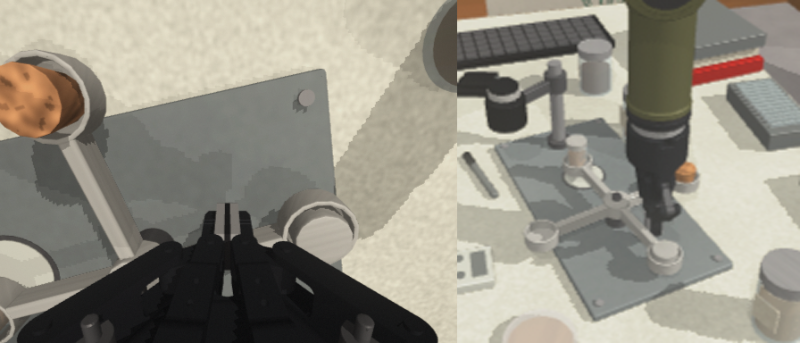

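Wrist view: bung cup mouth near (56,96), tin cup mouth near (320,230). Side crop: the jar stands at the light plate, slightly short, with its lid at (576,145).

```bash
cat >> h.py <<'E'
from scipy.spatial.transform import Rotation as Ro
def wristcam(f):
    w=np.load(f); T=w['tool_from_camera']; R0=Ro.from_euler('xyz',w['rot'],degrees=True).as_matrix()
    R=R0@T[:3,:3]; c=R0@T[:3,3]+w['pos']
    return dict(camera_matrix=w['camera_matrix'],R=R.T,t=-R.T@c)
E
python3 - <<'E'
from h import *
import cv2
c=wristcam('w1.npz'); hub=np.array([.5375,-.07])
def pr(k,p): d=p[:2]-hub; print(k,np.round(p,3),round(np.hypot(*d),4),round(np.degrees(np.arctan2(d[1],d[0])),1))
pr('bung',ray(c,(56,96),.048,.8929)); pr('tin',ray(c,(320,230),.048,.8929))
# side crop px: 2x zoom*.8929
def S(x,y): return ((x/.8929-512)/2+180, (y/.8929)/2+120)
for k,x,y,z in (('hub',617,198,.052),('jar',576,143,.082),('empty',542,234,.048),('tin',666,252,.051)): pr('s '+k,ray('side1',S(x,y),z,1))
r=np.load('side1.npz')['color'][160:280,215:340]
cv2.imwrite('pics/c.png',cv2.resize(r,(625,600),interpolation=cv2.INTER_CUBIC)[:,:,::-1])
E
```

```text
bung [ 0.651 -0.039  0.048] 0.1181 15.3
tin [ 0.576 -0.176  0.048] 0.1132 -70.1
s hub [ 0.54  -0.07   0.052] 0.0025 11.3
s jar [0.504 0.032 0.082] 0.1069 108.2
s empty [ 0.43  -0.111  0.048] 0.1152 -159.1
s tin [ 0.573 -0.183  0.051] 0.1186 -72.7
```

View pics/c.png

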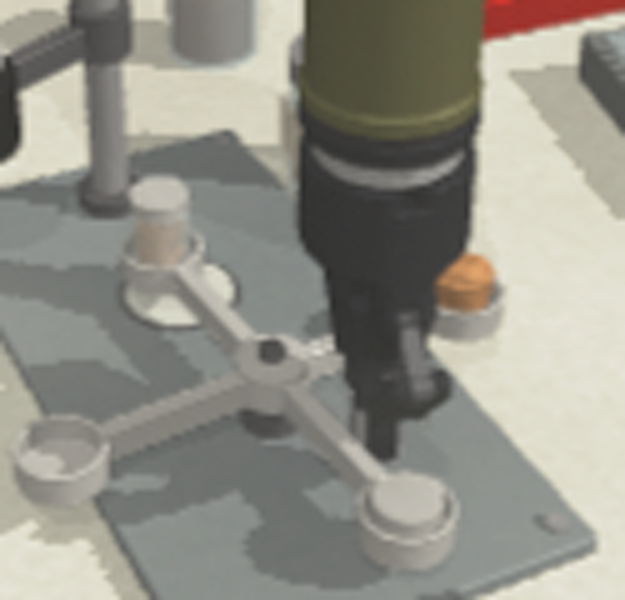

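The jar is about 6–7° short of the plate's direction. I'll push that much slowly, back off, rise, and look from the wrist.

Emit:
apply_moves:
  commands:
    - {"dx": -2, "dy": 1, "dz": 0, "rx": 0, "ry": 0, "rz": 0, "gripper": -1}
    - {"dx": -4, "dy": 3, "dz": 0, "rx": 0, "ry": 0, "rz": 0, "gripper": -1}
    - {"dx": -6, "dy": 4, "dz": 0, "rx": 0, "ry": 0, "rz": 0, "gripper": -1}
    - {"dx": -7, "dy": 5, "dz": 0, "rx": 0, "ry": 0, "rz": 0, "gripper": -1}
    - {"dx": -7, "dy": 5, "dz": 0, "rx": 0, "ry": 0, "rz": 0, "gripper": -1}
    - {"dx": -7, "dy": 5, "dz": 0, "rx": 0, "ry": 0, "rz": 0, "gripper": -1}

```text
t: 6.47
tool_pos: [0.568, -0.1259, 0.0283]
ee_rot: [180.0, 0.0, 0.0]
ft_force: [-0.2, 0.2, -0.4]
width: 0.0001
finger_force: 0.0
```

Emit:
apply_moves:
  commands:
    - {"dx": 8, "dy": -2, "dz": 0, "rx": 0, "ry": 0, "rz": 0, "gripper": -1}
    - {"dx": 18, "dy": -4, "dz": 0, "rx": 0, "ry": 0, "rz": 0, "gripper": -1}
    - {"dx": 22, "dy": -4, "dz": -20, "rx": 0, "ry": 0, "rz": 0, "gripper": -1}
    - {"dx": 22, "dy": -4, "dz": -55, "rx": 0, "ry": 0, "rz": 0, "gripper": -1}
    - {"dx": 15, "dy": -20, "dz": -90, "rx": 0, "ry": 0, "rz": 0, "gripper": -1}
    - {"dx": 0, "dy": -45, "dz": -120, "rx": 0, "ry": 0, "rz": 0, "gripper": -1}
    - {"dx": -20, "dy": -70, "dz": -145, "rx": 0, "ry": 0, "rz": 0, "gripper": -1}
    - {"dx": -30, "dy": -90, "dz": -160, "rx": 0, "ry": 0, "rz": 0, "gripper": -1}

```text
t: 7.13
tool_pos: [0.5387, -0.0343, 0.1916]
ee_rot: [-180.0, -0.2, 0.0]
ft_force: [0.3, -0.2, -0.2]
width: 0.0
finger_force: 0.0
```

Emit:
apply_moves:
  commands:
    - {"dx": 0, "dy": 0, "dz": 0, "rx": 0, "ry": 0, "rz": 0, "gripper": -1}
    - {"dx": 0, "dy": 0, "dz": 0, "rx": 0, "ry": 0, "rz": 0, "gripper": -1}
    - {"dx": 0, "dy": 0, "dz": 0, "rx": 0, "ry": 0, "rz": 0, "gripper": -1}

```text
t: 7.38
tool_pos: [0.5392, -0.0358, 0.1883]
ee_rot: [180.0, -0.1, 0.1]
ft_force: [-0.8, -0.3, -0.3]
width: -0.0001
finger_force: 0.0
```

```bash
python3 - <<'E'
from station import monitor, vision
import cv2,numpy as np
s=monitor.observe(); print(s['t'],s['tool_pos'],s['ee_rot'],s['qpos'])
w=vision.snapshot('wrist'); np.savez('w2.npz',pos=s['tool_pos'],rot=s['ee_rot'],**w)
cv2.imwrite('pics/d.png',cv2.resize(w['color'],(800,600),interpolation=cv2.INTER_CUBIC)[:,:,::-1])
E
```

```text
7.3833 [ 0.53918665 -0.03579666  0.18829553] [ 1.79963659e+02 -5.84600067e-02  5.66949155e-02] [-8.25837129e+00  1.69474059e+01  9.40339139e+01 -2.94698437e-02
  6.89555819e+01  8.16955196e+01]
```

View pics/d.png

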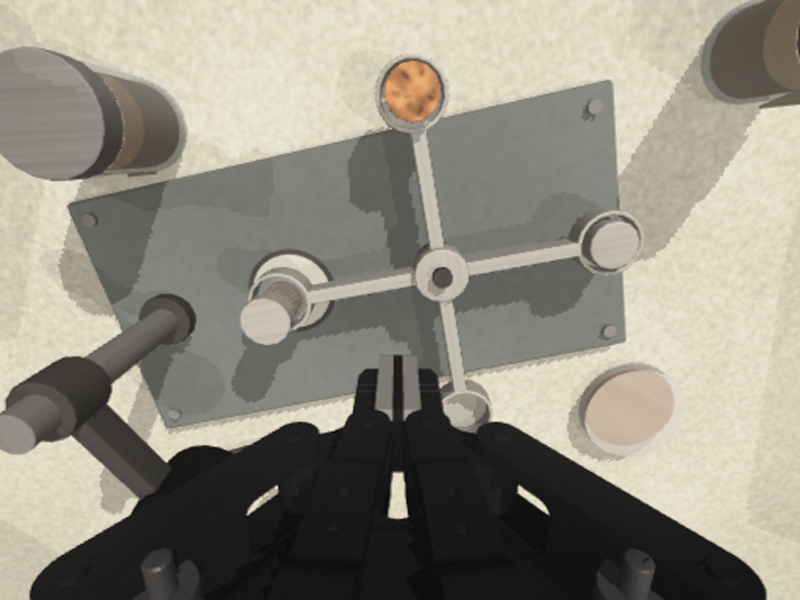

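Wrist view: hub (442,275), light plate spans x 248–333 and y 248–328 (centre about (291,289)), bung cup (411,94), tin cup (610,242), jar lid (266,321), stand corners (611,81), (625,342), (168,427), (70,205).

```bash
python3 - <<'E'
from h import *
import cv2
c=wristcam('w2.npz')
P={k:ray(c,(x,y),z) for k,x,y,z in (('hub',442,275,.05),('light',291,289,.012),('bung',412,94,.048),('tin',610,242,.048),('jar',266,321,.082),('c1',611,81,.012),('c2',625,342,.012),('c3',168,427,.012),('c4',70,205,.012))}
A=lambda p,q: round(np.degrees(np.arctan2(*(P[q]-P[p])[[1,0]])),1)
for k in P: print(k,np.round(P[k],4),round(np.hypot(*(P[k]-P['hub'])[:2]),4),A('hub',k))
print('stand',A('c1','c4'),A('c2','c3'),'tin-jar',A('tin','jar'),'tin-bung',A('tin','bung'))
print(np.linalg.norm(P['c1']-P['c4']),np.linalg.norm(P['c1']-P['c2']))
E
```

```text
hub [ 0.5391 -0.067   0.05  ] 0.0 0.0
light [0.5165 0.0471 0.012 ] 0.1163 101.2
bung [ 0.6526 -0.0453  0.048 ] 0.1155 10.9
tin [ 0.5618 -0.1794  0.048 ] 0.1146 -78.6
jar [0.5182 0.0461 0.082 ] 0.1151 100.5
c1 [ 0.6647 -0.1808  0.012 ] 0.1694 -42.2
c2 [ 0.4712 -0.2228  0.012 ] 0.17 -113.6
c3 [0.3887 0.1652 0.012 ] 0.2767 122.9
c4 [0.5815 0.2051 0.012 ] 0.2754 81.1
stand 102.2 102.0 tin-jar 100.9 tin-bung 55.9
0.39472690813482164 0.19804162471976203
```

```bash
python3 - <<'E'
import cv2,numpy as np
w=np.load('w2.npz')['color'][145:245,140:300]
cv2.imwrite('pics/e.png',cv2.resize(w,(800,500),interpolation=cv2.INTER_CUBIC)[:,:,::-1])
E
```

```text
(no output)
```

View pics/e.png

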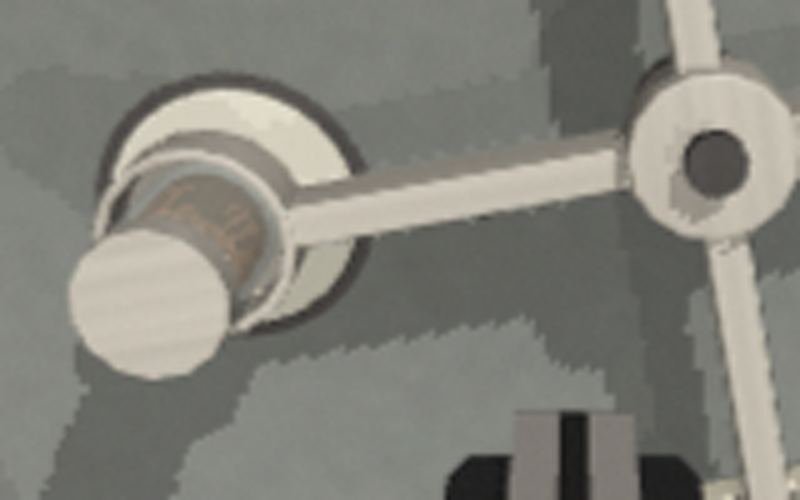

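```bash
python3 - <<'E'
from h import *
from scipy.optimize import least_squares
c=wristcam('w2.npz')
def g(x,y,z): return ray(c,((x+.5)/5-.5+140,(y+.5)/5-.5+145),z,1)[:2]
def fit(n,pts,z):
    Q=np.array([g(*p,z) for p in pts])
    r=least_squares(lambda v:np.hypot(*(Q-v[:2]).T)-v[2],[*Q.mean(0),.03]); print(n,np.round(r.x,4),'res mm',np.round(r.fun*1e3,1)); return r.x[:2]
L=fit('plate',[(225,72),(170,82),(130,110),(100,165),(300,98),(340,132),(365,165),(366,245),(350,280),(312,318),(265,334)],.012)
C=fit('cup',[(95,228),(108,198),(135,168),(175,149),(215,152),(250,170),(280,203),(297,245),(288,292),(262,320),(236,332)],.048)
J=fit('lid',[(70,300),(82,255),(115,235),(150,230),(190,238),(220,268),(231,310),(215,350),(180,374),(150,379),(110,367),(80,335)],.082)
H=fit('hub',[(630,160),(650,105),(690,76),(740,74),(780,105),(640,200),(670,230),(715,241),(765,225),(795,185)],.05)
d=L-H;print('plate dir',np.degrees(np.arctan2(d[1],d[0])),np.hypot(*d))
for n,p in(('cup',C),('lid',J)):
    e=p-H;print(n,np.degrees(np.arctan2(e[1],e[0])),np.hypot(*e))
E
```

```text
plate [0.5146 0.0469 0.0338] res mm [ 0.4  0.3 -0.  -0.3 -0.6 -0.4  0.9 -0.3 -0.3  0.2  0.2]
cup [0.5178 0.0463 0.0219] res mm [ 0.5 -0.4 -0.4  0.5  0.4 -0.1 -0.5  0.1  0.3  0.  -0.2]
lid [0.5179 0.0466 0.0159] res mm [-0.2  0.1 -0.4 -0.3  0.6  0.3 -0.1 -0.5 -0.3  0.3  0.5  0. ]
hub [ 0.5386 -0.067   0.0186] res mm [-0.4 -0.1  0.4  0.5 -0.7 -0.1  0.1  0.2  0.3 -0.2]
plate dir 101.87974560479724 0.11639156880059584
cup 100.38389014264403 0.11509864940806183
lid 100.30276186537458 0.11537647936686596
```

The circle fits agree with the given radii. The cup is about 1.3° (2.6 mm) past centre, so I'll nudge the tin's spoke back from its other side: approach at (.517,-.135), push to (.534,-.131).

Emit:
apply_moves:
  commands:
    - {"dx": -6, "dy": 30, "dz": 0, "rx": 0, "ry": 0, "rz": 0, "gripper": -1}
    - {"dx": -13, "dy": 60, "dz": 0, "rx": 0, "ry": 0, "rz": 0, "gripper": -1}
    - {"dx": -21, "dy": 90, "dz": 10, "rx": 0, "ry": 0, "rz": 0, "gripper": -1}
    - {"dx": -21, "dy": 99, "dz": 35, "rx": 0, "ry": 0, "rz": 0, "gripper": -1}
    - {"dx": -21, "dy": 99, "dz": 70, "rx": 0, "ry": 0, "rz": 0, "gripper": -1}
    - {"dx": -21, "dy": 99, "dz": 100, "rx": 0, "ry": 0, "rz": 0, "gripper": -1}
    - {"dx": -21, "dy": 99, "dz": 125, "rx": 0, "ry": 0, "rz": 0, "gripper": -1}
    - {"dx": -21, "dy": 99, "dz": 125, "rx": 0, "ry": 0, "rz": 0, "gripper": -1}

```text
t: 8.1
tool_pos: [0.5131, -0.1346, 0.0573]
ee_rot: [-179.8, 0.7, -0.1]
ft_force: [-1.2, 0.4, -0.2]
width: 0.0001
finger_force: 0.0
```

Emit:
apply_moves:
  commands:
    - {"dx": 0, "dy": 0, "dz": 15, "rx": 0, "ry": 0, "rz": 0, "gripper": -1}
    - {"dx": 0, "dy": 0, "dz": 28, "rx": 0, "ry": 0, "rz": 0, "gripper": -1}
    - {"dx": 0, "dy": 0, "dz": 35, "rx": 0, "ry": 0, "rz": 0, "gripper": -1}
    - {"dx": 0, "dy": 0, "dz": 35, "rx": 0, "ry": 0, "rz": 0, "gripper": -1}
    - {"dx": 0, "dy": 0, "dz": 35, "rx": 0, "ry": 0, "rz": 0, "gripper": -1}

```text
t: 8.52
tool_pos: [0.5175, -0.1351, 0.0284]
ee_rot: [-180.0, 0.0, -0.0]
ft_force: [0.1, -0.4, 0.5]
width: 0.0001
finger_force: 0.0
```

Emit:
apply_moves:
  commands:
    - {"dx": 4, "dy": -1, "dz": 0, "rx": 0, "ry": 0, "rz": 0, "gripper": -1}
    - {"dx": 8, "dy": -2, "dz": 0, "rx": 0, "ry": 0, "rz": 0, "gripper": -1}
    - {"dx": 11, "dy": -2.5, "dz": 0, "rx": 0, "ry": 0, "rz": 0, "gripper": -1}
    - {"dx": 13, "dy": -3, "dz": 0, "rx": 0, "ry": 0, "rz": 0, "gripper": -1}
    - {"dx": 14.5, "dy": -3.5, "dz": 0, "rx": 0, "ry": 0, "rz": 0, "gripper": -1}
    - {"dx": 15.5, "dy": -3.5, "dz": 0, "rx": 0, "ry": 0, "rz": 0, "gripper": -1}
    - {"dx": 16.5, "dy": -3.5, "dz": 0, "rx": 0, "ry": 0, "rz": 0, "gripper": -1}
    - {"dx": 16.5, "dy": -3.5, "dz": 0, "rx": 0, "ry": 0, "rz": 0, "gripper": -1}

```text
t: 9.18
tool_pos: [0.5339, -0.1312, 0.0283]
ee_rot: [180.0, -0.0, 0.0]
ft_force: [-0.3, 0.2, -0.9]
width: 0.0001
finger_force: 0.0
```

Back off, rise to the previous viewing pose, and check.

Emit:
apply_moves:
  commands:
    - {"dx": -8, "dy": 2, "dz": 0, "rx": 0, "ry": 0, "rz": 0, "gripper": -1}
    - {"dx": -16, "dy": 3, "dz": 0, "rx": 0, "ry": 0, "rz": 0, "gripper": -1}
    - {"dx": -18, "dy": 3, "dz": -20, "rx": 0, "ry": 0, "rz": 0, "gripper": -1}
    - {"dx": -18, "dy": 3, "dz": -55, "rx": 0, "ry": 0, "rz": 0, "gripper": -1}
    - {"dx": -15, "dy": -10, "dz": -95, "rx": 0, "ry": 0, "rz": 0, "gripper": -1}
    - {"dx": -5, "dy": -40, "dz": -125, "rx": 0, "ry": 0, "rz": 0, "gripper": -1}
    - {"dx": 5, "dy": -70, "dz": -150, "rx": 0, "ry": 0, "rz": 0, "gripper": -1}
    - {"dx": 5, "dy": -96, "dz": -160, "rx": 0, "ry": 0, "rz": 0, "gripper": -1}

```text
t: 9.85
tool_pos: [0.5415, -0.0348, 0.1925]
ee_rot: [180.0, -0.5, -0.1]
ft_force: [1.0, -0.5, -0.4]
width: -0.0001
finger_force: 0.0
```

Emit:
apply_moves:
  commands:
    - {"dx": 0, "dy": 0, "dz": 0, "rx": 0, "ry": 0, "rz": 0, "gripper": -1}
    - {"dx": 0, "dy": 0, "dz": 0, "rx": 0, "ry": 0, "rz": 0, "gripper": -1}
    - {"dx": 0, "dy": 0, "dz": 0, "rx": 0, "ry": 0, "rz": 0, "gripper": -1}
    - {"dx": 0, "dy": 0, "dz": 0, "rx": 0, "ry": 0, "rz": 0, "gripper": -1}

```text
t: 10.18
tool_pos: [0.5372, -0.036, 0.1871]
ee_rot: [180.0, 0.2, -0.0]
ft_force: [0.1, 0.2, 0.2]
width: 0.0004
finger_force: 0.0
```

```bash
python3 - <<'E'
from station import monitor, vision
import cv2,numpy as np
s=monitor.observe(); print(s['t'],s['tool_pos'],s['ee_rot'])
w=vision.snapshot('wrist'); np.savez('w3.npz',pos=s['tool_pos'],rot=s['ee_rot'],**w)
c=w['color'][145:245,140:300]
cv2.imwrite('pics/f.png',cv2.resize(c,(800,500),interpolation=cv2.INTER_CUBIC)[:,:,::-1])
E
```

```text
10.1833 [ 0.53723998 -0.03601664  0.18712626] [ 1.79993009e+02  1.57531543e-01 -3.45249779e-02]
```

View pics/f.png

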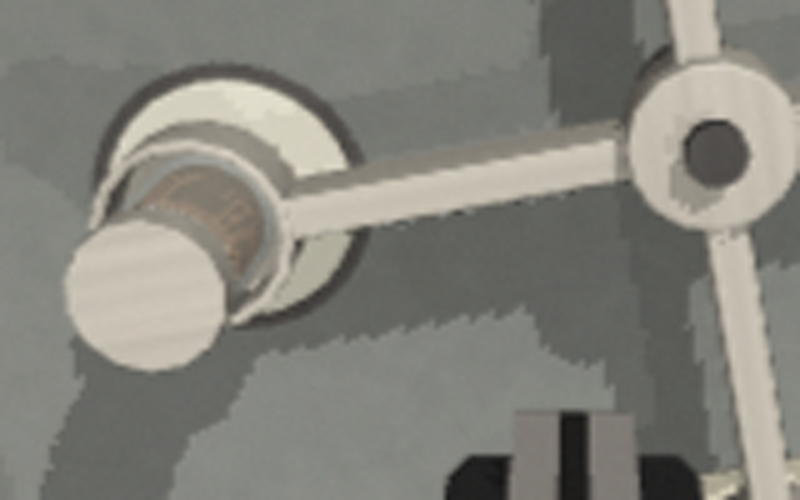

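```bash
python3 - <<'E'
from h import *
from scipy.optimize import least_squares
c=wristcam('w3.npz')
def g(x,y,z): return ray(c,((x+.5)/5-.5+140,(y+.5)/5-.5+145),z,1)[:2]
def fit(n,pts,z):
    Q=np.array([g(*p,z) for p in pts])
    r=least_squares(lambda v:np.hypot(*(Q-v[:2]).T)-v[2],[*Q.mean(0),.03]); print(n,np.round(r.x,4),'res mm',np.round(r.fun*1e3,1)); return r.x[:2]
L=fit('plate',[(220,64),(165,75),(125,103),(97,160),(300,92),(340,128),(362,160),(366,235),(350,268),(310,310),(262,327)],.012)
C=fit('cup',[(93,218),(105,188),(132,160),(170,142),(212,143),(250,162),(278,195),(296,235),(290,275),(262,310),(236,323)],.048)
J=fit('lid',[(65,292),(78,247),(110,226),(146,220),(185,229),(215,259),(226,300),(210,343),(178,364),(148,371),(107,360),(77,327)],.082)
H=fit('hub',[(629,150),(650,95),(690,66),(740,64),(780,92),(640,190),(670,220),(715,231),(765,215),(795,175)],.05)
for n,p in(('plate',L),('cup',C),('lid',J)):
    e=p-H;print(n,np.degrees(np.arctan2(e[1],e[0])),np.hypot(*e))
E
```

```text
plate [0.5144 0.0471 0.0337] res mm [ 0.4  0.3  0.2 -0.5 -0.6 -0.4  0.6  0.1 -0.4  0.1  0.2]
cup [0.5178 0.0461 0.0219] res mm [ 0.4 -0.2 -0.5  0.1  0.4 -0.  -0.6  0.3  0.2 -0.  -0.2]
lid [0.518  0.0468 0.0158] res mm [-0.1 -0.1 -0.4 -0.1  0.6  0.3 -0.2 -0.4 -0.4  0.3  0.6 -0.2]
hub [ 0.5386 -0.0669  0.0185] res mm [-0.2 -0.2  0.3  0.4 -0.4 -0.1  0.1  0.1  0.2 -0.2]
plate 102.01117859165267 0.1166101014019978
cup 100.43841424793366 0.11495294159657019
lid 100.29881692633664 0.11557577272879435
```

The wheel had not moved, so the finger stopped short of the spoke. I'll repeat it in small steps, watching the pad force.

Emit:
apply_moves:
  commands:
    - {"dx": -6, "dy": 30, "dz": 0, "rx": 0, "ry": 0, "rz": 0, "gripper": -1}
    - {"dx": -13, "dy": 60, "dz": 0, "rx": 0, "ry": 0, "rz": 0, "gripper": -1}
    - {"dx": -18, "dy": 90, "dz": 10, "rx": 0, "ry": 0, "rz": 0, "gripper": -1}
    - {"dx": -18, "dy": 99, "dz": 35, "rx": 0, "ry": 0, "rz": 0, "gripper": -1}
    - {"dx": -18, "dy": 99, "dz": 70, "rx": 0, "ry": 0, "rz": 0, "gripper": -1}
    - {"dx": -18, "dy": 99, "dz": 100, "rx": 0, "ry": 0, "rz": 0, "gripper": -1}
    - {"dx": -18, "dy": 99, "dz": 125, "rx": 0, "ry": 0, "rz": 0, "gripper": -1}
    - {"dx": -18, "dy": 99, "dz": 125, "rx": 0, "ry": 0, "rz": 0, "gripper": -1}

```text
t: 10.9
tool_pos: [0.5157, -0.134, 0.0579]
ee_rot: [-179.8, 0.6, -0.1]
ft_force: [-0.9, -0.1, 0.1]
width: -0.0003
finger_force: 0.0
```

Emit:
apply_moves:
  commands:
    - {"dx": 0, "dy": 0, "dz": 15, "rx": 0, "ry": 0, "rz": 0, "gripper": -1}
    - {"dx": 0, "dy": 0, "dz": 28, "rx": 0, "ry": 0, "rz": 0, "gripper": -1}
    - {"dx": 0, "dy": 0, "dz": 35, "rx": 0, "ry": 0, "rz": 0, "gripper": -1}
    - {"dx": 4, "dy": -1, "dz": 35, "rx": 0, "ry": 0, "rz": 0, "gripper": -1}
    - {"dx": 8, "dy": -2, "dz": 35, "rx": 0, "ry": 0, "rz": 0, "gripper": -1}
    - {"dx": 11, "dy": -3, "dz": 35, "rx": 0, "ry": 0, "rz": 0, "gripper": -1}
    - {"dx": 13, "dy": -3, "dz": 35, "rx": 0, "ry": 0, "rz": 0, "gripper": -1}
    - {"dx": 13, "dy": -3, "dz": 35, "rx": 0, "ry": 0, "rz": 0, "gripper": -1}

```text
t: 11.57
tool_pos: [0.5351, -0.1313, 0.0292]
ee_rot: [180.0, -0.1, 0.0]
ft_force: [-0.2, -0.6, 0.7]
width: 0.0001
finger_force: 0.0
```

Emit:
apply_moves:
  commands:
    - {"dx": 0.5, "dy": 0, "dz": 0, "rx": 0, "ry": 0, "rz": 0, "gripper": -1}
    - {"dx": 1, "dy": 0, "dz": 0, "rx": 0, "ry": 0, "rz": 0, "gripper": -1}

```text
t: 11.73
tool_pos: [0.5351, -0.1312, 0.0288]
ee_rot: [180.0, -0.0, 0.0]
ft_force: [-0.3, 0.3, -0.3]
width: 0.0001
finger_force: 0.0
```

Emit:
apply_moves:
  commands:
    - {"dx": 0.5, "dy": 0, "dz": 0, "rx": 0, "ry": 0, "rz": 0, "gripper": -1}
    - {"dx": 1, "dy": 0, "dz": 0, "rx": 0, "ry": 0, "rz": 0, "gripper": -1}

```text
t: 11.9
tool_pos: [0.5354, -0.1312, 0.0284]
ee_rot: [-180.0, 0.0, 0.0]
ft_force: [-1.6, -0.5, 0.5]
width: -0.0002
finger_force: 0.6
```

Emit:
apply_moves:
  commands:
    - {"dx": 0.5, "dy": 0, "dz": 0, "rx": 0, "ry": 0, "rz": 0, "gripper": -1}
    - {"dx": 1, "dy": 0, "dz": 0, "rx": 0, "ry": 0, "rz": 0, "gripper": -1}
    - {"dx": 1.2, "dy": 0, "dz": 0, "rx": 0, "ry": 0, "rz": 0, "gripper": -1}
    - {"dx": 1.2, "dy": 0, "dz": 0, "rx": 0, "ry": 0, "rz": 0, "gripper": -1}

```text
t: 12.23
tool_pos: [0.5368, -0.1311, 0.0282]
ee_rot: [-180.0, 0.0, 0.0]
ft_force: [-1.6, 1.2, 0.6]
width: -0.0003
finger_force: 0.4
```

Emit:
apply_moves:
  commands:
    - {"dx": -8, "dy": 2, "dz": 0, "rx": 0, "ry": 0, "rz": 0, "gripper": -1}
    - {"dx": -16, "dy": 3, "dz": 0, "rx": 0, "ry": 0, "rz": 0, "gripper": -1}
    - {"dx": -18, "dy": 3, "dz": -20, "rx": 0, "ry": 0, "rz": 0, "gripper": -1}
    - {"dx": -18, "dy": 3, "dz": -55, "rx": 0, "ry": 0, "rz": 0, "gripper": -1}
    - {"dx": -15, "dy": -10, "dz": -95, "rx": 0, "ry": 0, "rz": 0, "gripper": -1}
    - {"dx": -5, "dy": -40, "dz": -125, "rx": 0, "ry": 0, "rz": 0, "gripper": -1}
    - {"dx": 3, "dy": -70, "dz": -150, "rx": 0, "ry": 0, "rz": 0, "gripper": -1}
    - {"dx": 2, "dy": -96, "dz": -160, "rx": 0, "ry": 0, "rz": 0, "gripper": -1}

```text
t: 12.9
tool_pos: [0.5423, -0.0347, 0.1928]
ee_rot: [180.0, -0.5, -0.1]
ft_force: [1.3, 0.4, -0.1]
width: 0.0003
finger_force: 0.0
```

Emit:
apply_moves:
  commands:
    - {"dx": 0, "dy": 0, "dz": 0, "rx": 0, "ry": 0, "rz": 0, "gripper": -1}
    - {"dx": 0, "dy": 0, "dz": 0, "rx": 0, "ry": 0, "rz": 0, "gripper": -1}
    - {"dx": 0, "dy": 0, "dz": 0, "rx": 0, "ry": 0, "rz": 0, "gripper": -1}
    - {"dx": 0, "dy": 0, "dz": 0, "rx": 0, "ry": 0, "rz": 0, "gripper": -1}
    - {"dx": 0, "dy": 0, "dz": 0, "rx": 0, "ry": 0, "rz": 0, "gripper": -1}
    - {"dx": 0, "dy": 0, "dz": 0, "rx": 0, "ry": 0, "rz": 0, "gripper": -1}

```text
t: 13.4
tool_pos: [0.5383, -0.0362, 0.1873]
ee_rot: [-180.0, 0.1, -0.1]
ft_force: [-0.4, 0.3, 0.3]
width: 0.0002
finger_force: 0.0
```

```bash
python3 - <<'E'
from station import monitor, vision
import cv2,numpy as np
s=monitor.observe(); print(s['t'],s['tool_pos'],s['ee_rot'])
w=vision.snapshot('wrist'); np.savez('w4.npz',pos=s['tool_pos'],rot=s['ee_rot'],**w)
c=w['color'][145:245,140:300]
cv2.imwrite('pics/g.png',cv2.resize(c,(800,500),interpolation=cv2.INTER_CUBIC)[:,:,::-1])
E
```

```text
13.4 [ 0.53829564 -0.03619277  0.18727508] [-1.79996260e+02  1.14723089e-01 -7.53114267e-02]
```

View pics/g.png

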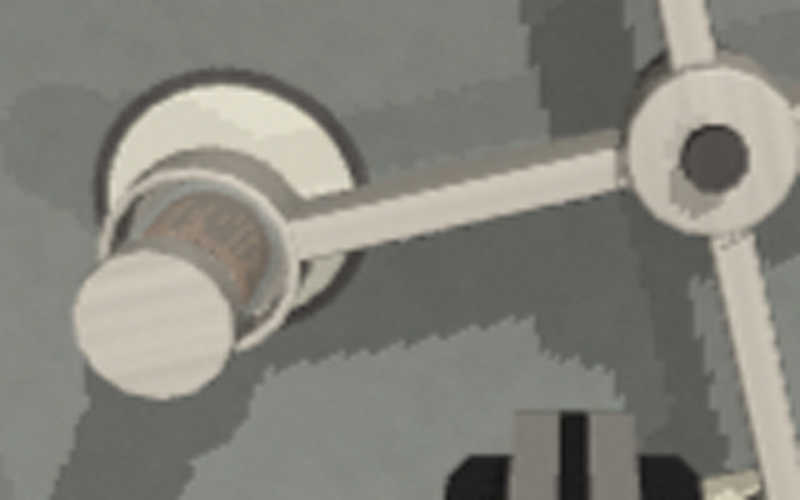

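Lid centre is now (154,323) with the hub at (713,150), so the wheel has turned by a small amount. Fit again.

```bash
python3 - <<'E'
from h import *
from scipy.optimize import least_squares
c=wristcam('w4.npz')
def g(x,y,z): return ray(c,((x+.5)/5-.5+140,(y+.5)/5-.5+145),z,1)[:2]
def fit(n,pts,z):
    Q=np.array([g(*p,z) for p in pts])
    r=least_squares(lambda v:np.hypot(*(Q-v[:2]).T)-v[2],[*Q.mean(0),.03]); print(n,np.round(r.x,4),'res mm',np.round(r.fun*1e3,1)); return r.x[:2]
L=fit('plate',[(220,68),(165,79),(125,108),(97,165),(300,95),(340,132),(364,165),(363,255),(345,285),(315,310)],.012)
C=fit('cup',[(101,245),(115,212),(140,187),(177,170),(215,170),(252,188),(283,222),(299,262),(292,305),(268,337),(240,350)],.048)
J=fit('lid',[(74,320),(86,275),(118,255),(154,248),(193,257),(224,286),(235,328),(219,370),(186,392),(156,399),(116,388),(86,355)],.082)
H=fit('hub',[(628,153),(650,100),(690,70),(740,67),(780,96),(640,195),(670,224),(715,235),(765,219),(795,180)],.05)
for n,p in(('plate',L),('cup',C),('lid',J)):
    e=p-H;print(n,np.degrees(np.arctan2(e[1],e[0])),np.hypot(*e))
print((J-L)*1e3)
E
```

```text
plate [0.5146 0.0468 0.0338] res mm [ 0.3  0.4  0.1 -0.4 -0.6 -0.7  0.6  0.3  0.1 -0.3]
cup [0.5126 0.0453 0.0218] res mm [ 0.2 -0.3 -0.4  0.3  0.6  0.  -0.5 -0.1 -0.   0.3 -0. ]
lid [0.5132 0.0455 0.016 ] res mm [-0.2  0.1 -0.5 -0.1  0.6  0.4 -0.2 -0.5 -0.4  0.4  0.7 -0.2]
hub [ 0.5389 -0.0671  0.0186] res mm [-0.  -0.4  0.3  0.5 -0.5 -0.1  0.   0.1  0.2 -0.2]
plate 102.03670653083978 0.11652099153254578
cup 103.13441093676457 0.11543961125561598
lid 102.84242933823202 0.11555174753864868
[-1.38466302 -1.29796122]
```

Jar now about 1° (2 mm) to the other side. One finer nudge back from the far side of the same spoke, again by feel.

Emit:
apply_moves:
  commands:
    - {"dx": 15, "dy": 30, "dz": 0, "rx": 0, "ry": 0, "rz": 0, "gripper": -1}
    - {"dx": 30, "dy": 60, "dz": 0, "rx": 0, "ry": 0, "rz": 0, "gripper": -1}
    - {"dx": 42, "dy": 80, "dz": 10, "rx": 0, "ry": 0, "rz": 0, "gripper": -1}
    - {"dx": 42, "dy": 86, "dz": 35, "rx": 0, "ry": 0, "rz": 0, "gripper": -1}
    - {"dx": 42, "dy": 86, "dz": 70, "rx": 0, "ry": 0, "rz": 0, "gripper": -1}
    - {"dx": 42, "dy": 86, "dz": 100, "rx": 0, "ry": 0, "rz": 0, "gripper": -1}
    - {"dx": 42, "dy": 86, "dz": 120, "rx": 0, "ry": 0, "rz": 0, "gripper": -1}
    - {"dx": 42, "dy": 86, "dz": 125, "rx": 0, "ry": 0, "rz": 0, "gripper": -1}

```text
t: 14.12
tool_pos: [0.5776, -0.1211, 0.0589]
ee_rot: [-179.9, 0.5, -0.1]
ft_force: [-1.2, 0.2, -0.3]
width: -0.0002
finger_force: 0.0
```

Emit:
apply_moves:
  commands:
    - {"dx": 0, "dy": 0, "dz": 15, "rx": 0, "ry": 0, "rz": 0, "gripper": -1}
    - {"dx": 0, "dy": 0, "dz": 28, "rx": 0, "ry": 0, "rz": 0, "gripper": -1}
    - {"dx": 0, "dy": 0, "dz": 35, "rx": 0, "ry": 0, "rz": 0, "gripper": -1}
    - {"dx": -2, "dy": 0.5, "dz": 35, "rx": 0, "ry": 0, "rz": 0, "gripper": -1}
    - {"dx": -5, "dy": 1, "dz": 35, "rx": 0, "ry": 0, "rz": 0, "gripper": -1}
    - {"dx": -7, "dy": 1.5, "dz": 35, "rx": 0, "ry": 0, "rz": 0, "gripper": -1}
    - {"dx": -8, "dy": 2, "dz": 35, "rx": 0, "ry": 0, "rz": 0, "gripper": -1}
    - {"dx": -8, "dy": 2, "dz": 35, "rx": 0, "ry": 0, "rz": 0, "gripper": -1}

```text
t: 14.78
tool_pos: [0.5731, -0.1235, 0.0293]
ee_rot: [180.0, -0.1, -0.0]
ft_force: [0.7, -0.8, -0.2]
width: 0.0001
finger_force: 0.0
```

Emit:
apply_moves:
  commands:
    - {"dx": 0, "dy": 0, "dz": 0, "rx": 0, "ry": 0, "rz": 0, "gripper": -1}
    - {"dx": 0, "dy": 0, "dz": 0, "rx": 0, "ry": 0, "rz": 0, "gripper": -1}

```text
t: 14.95
tool_pos: [0.5733, -0.1233, 0.0289]
ee_rot: [180.0, -0.1, 0.0]
ft_force: [0.3, -0.7, 0.1]
width: -0.0002
finger_force: 0.0
```

Emit:
apply_moves:
  commands:
    - {"dx": -0.5, "dy": 0, "dz": 0, "rx": 0, "ry": 0, "rz": 0, "gripper": -1}
    - {"dx": -1, "dy": 0, "dz": 0, "rx": 0, "ry": 0, "rz": 0, "gripper": -1}
    - {"dx": -1, "dy": 0, "dz": 0, "rx": 0, "ry": 0, "rz": 0, "gripper": -1}

```text
t: 15.2
tool_pos: [0.5718, -0.1231, 0.0283]
ee_rot: [-180.0, 0.0, 0.0]
ft_force: [0.1, -0.5, -0.7]
width: 0.0001
finger_force: 0.0
```

Emit:
apply_moves:
  commands:
    - {"dx": -0.5, "dy": 0, "dz": 0, "rx": 0, "ry": 0, "rz": 0, "gripper": -1}
    - {"dx": -1, "dy": 0, "dz": 0, "rx": 0, "ry": 0, "rz": 0, "gripper": -1}

```text
t: 15.37
tool_pos: [0.571, -0.1232, 0.0283]
ee_rot: [-180.0, 0.0, 0.0]
ft_force: [0.2, 0.2, -0.3]
width: -0.0002
finger_force: 0.0
```

Emit:
apply_moves:
  commands:
    - {"dx": -0.4, "dy": 0, "dz": 0, "rx": 0, "ry": 0, "rz": 0, "gripper": -1}
    - {"dx": -0.8, "dy": 0, "dz": 0, "rx": 0, "ry": 0, "rz": 0, "gripper": -1}

```text
t: 15.53
tool_pos: [0.5701, -0.1232, 0.0283]
ee_rot: [-180.0, 0.0, 0.0]
ft_force: [0.4, 0.3, 0.1]
width: 0.0001
finger_force: 0.4
```

Emit:
apply_moves:
  commands:
    - {"dx": -0.3, "dy": 0, "dz": 0, "rx": 0, "ry": 0, "rz": 0, "gripper": -1}
    - {"dx": -0.5, "dy": 0, "dz": 0, "rx": 0, "ry": 0, "rz": 0, "gripper": -1}
    - {"dx": -0.7, "dy": 0, "dz": 0, "rx": 0, "ry": 0, "rz": 0, "gripper": -1}

```text
t: 15.78
tool_pos: [0.5698, -0.1233, 0.0284]
ee_rot: [180.0, -0.0, 0.0]
ft_force: [1.2, -0.2, -0.9]
width: -0.0003
finger_force: 0.5
```

Emit:
apply_moves:
  commands:
    - {"dx": 8, "dy": -2, "dz": 0, "rx": 0, "ry": 0, "rz": 0, "gripper": -1}
    - {"dx": 16, "dy": -4, "dz": 0, "rx": 0, "ry": 0, "rz": 0, "gripper": -1}
    - {"dx": 18, "dy": -4, "dz": -20, "rx": 0, "ry": 0, "rz": 0, "gripper": -1}
    - {"dx": 18, "dy": -4, "dz": -55, "rx": 0, "ry": 0, "rz": 0, "gripper": -1}
    - {"dx": 10, "dy": -20, "dz": -90, "rx": 0, "ry": 0, "rz": 0, "gripper": -1}
    - {"dx": -5, "dy": -45, "dz": -120, "rx": 0, "ry": 0, "rz": 0, "gripper": -1}
    - {"dx": -20, "dy": -70, "dz": -145, "rx": 0, "ry": 0, "rz": 0, "gripper": -1}
    - {"dx": -31, "dy": -88, "dz": -160, "rx": 0, "ry": 0, "rz": 0, "gripper": -1}

```text
t: 16.45
tool_pos: [0.5393, -0.0336, 0.1916]
ee_rot: [-180.0, -0.2, 0.0]
ft_force: [0.2, 0.8, 0.0]
width: 0.0001
finger_force: 0.0
```

Emit:
apply_moves:
  commands:
    - {"dx": 0, "dy": 0, "dz": 0, "rx": 0, "ry": 0, "rz": 0, "gripper": -1}
    - {"dx": 0, "dy": 0, "dz": 0, "rx": 0, "ry": 0, "rz": 0, "gripper": -1}
    - {"dx": 0, "dy": 0, "dz": 0, "rx": 0, "ry": 0, "rz": 0, "gripper": -1}
    - {"dx": 0, "dy": 0, "dz": 0, "rx": 0, "ry": 0, "rz": 0, "gripper": -1}
    - {"dx": 0, "dy": 0, "dz": 0, "rx": 0, "ry": 0, "rz": 0, "gripper": -1}
    - {"dx": 0, "dy": 0, "dz": 0, "rx": 0, "ry": 0, "rz": 0, "gripper": -1}

```text
t: 16.95
tool_pos: [0.5384, -0.0359, 0.1871]
ee_rot: [-180.0, 0.1, -0.1]
ft_force: [0.5, 0.5, 0.3]
width: -0.0003
finger_force: 0.0
```

```bash
python3 - <<'E'
from station import monitor, vision
from h import *
import cv2
s=monitor.observe(); print(s['t'],s['tool_pos'],s['ee_rot'])
w=vision.snapshot('wrist'); np.savez('w5.npz',pos=s['tool_pos'],rot=s['ee_rot'],**w)
# project expected cup rims for a range of angles, from w4/w5: overlay for jar angle 102.0
c=w['color'][:,:,::-1].copy(); cam=wristcam('w5.npz'); hub=np.array([.5388,-.067])
o=cv2.resize(c[145:245,140:300],(800,500),interpolation=cv2.INTER_CUBIC)
def pj(X): 
    x=cam['R']@X+cam['t']; u=cam['camera_matrix']@x; u=u[:2]/u[2]; return (u-[140,145]+.5)*5-.5
def circ(ctr,r,z,col):
    t=np.linspace(0,2*np.pi,60); cv2.polylines(o,[np.array([pj(np.r_[ctr+r*np.array([np.cos(a),np.sin(a)]),z]) for a in t]).round().astype(int)],True,col,1)
J=hub+.115*np.array([np.cos(np.radians(102)),np.sin(np.radians(102))])
circ(J,.034,.012,(0,0,255));circ(J,.0225,.048,(0,200,0));circ(J,.016,.082,(255,0,0));circ(hub,.019,.05,(0,200,200))
cv2.imwrite('pics/i.png',o)
E
```

```text
16.95 [ 0.53843219 -0.03590898  0.18708825] [-1.79991072e+02  1.16703484e-01 -5.14177712e-02]
```

View pics/i.png

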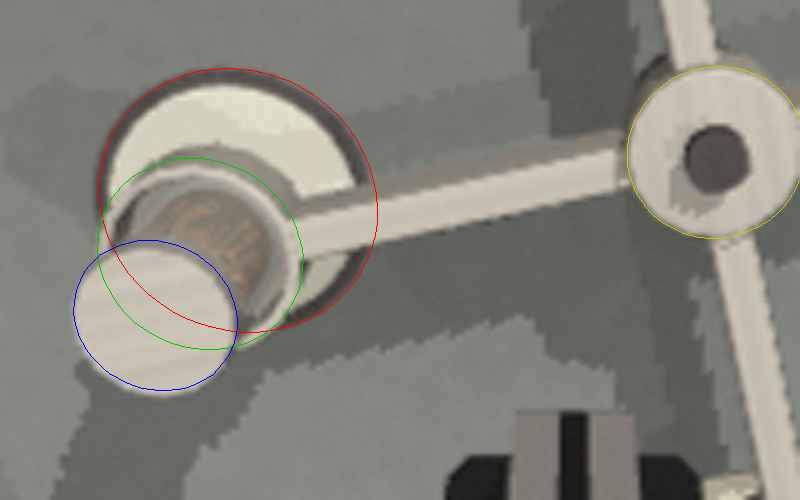

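Overlay view: the jar's cup sits about 0.5° (1 mm) from the expected circle over the light plate, which is good enough. Now the scope: post (.494,.143), arm pointing at about 214°, stop at 282°. I'll push the bare bar at 44 mm from the post with the fingertips at z≈0.112.

Emit:
apply_moves:
  commands:
    - {"dx": -4, "dy": -8, "dz": -20, "rx": 0, "ry": 0, "rz": 0, "gripper": -1}
    - {"dx": -14, "dy": -25, "dz": -35, "rx": 0, "ry": 0, "rz": 0, "gripper": -1}
    - {"dx": -32, "dy": -57, "dz": -35, "rx": 0, "ry": 0, "rz": 0, "gripper": -1}
    - {"dx": -50, "dy": -90, "dz": -35, "rx": 0, "ry": 0, "rz": 0, "gripper": -1}
    - {"dx": -68, "dy": -122, "dz": -35, "rx": 0, "ry": 0, "rz": 0, "gripper": -1}
    - {"dx": -86, "dy": -154, "dz": -35, "rx": 0, "ry": 0, "rz": 0, "gripper": -1}
    - {"dx": -100, "dy": -178, "dz": -35, "rx": 0, "ry": 0, "rz": 0, "gripper": -1}
    - {"dx": -104, "dy": -186, "dz": -35, "rx": 0, "ry": 0, "rz": 0, "gripper": -1}

```text
t: 17.67
tool_pos: [0.4319, 0.1531, 0.2229]
ee_rot: [-179.9, 0.1, 0.1]
ft_force: [-0.5, 0.0, -0.1]
width: -0.0001
finger_force: 0.0
```

Emit:
apply_moves:
  commands:
    - {"dx": 0, "dy": 0, "dz": 0, "rx": 0, "ry": 0, "rz": 0, "gripper": -1}
    - {"dx": 0, "dy": 0, "dz": 0, "rx": 0, "ry": 0, "rz": 0, "gripper": -1}
    - {"dx": 0, "dy": 0, "dz": 0, "rx": 0, "ry": 0, "rz": 0, "gripper": -1}

```text
t: 17.92
tool_pos: [0.4355, 0.1498, 0.2232]
ee_rot: [180.0, -0.0, -0.0]
ft_force: [0.3, -1.1, -0.3]
width: 0.0
finger_force: 0.0
```

```bash
python3 - <<'E'
from station import monitor, vision
from h import *
import cv2
s=monitor.observe(); print(s['t'],s['tool_pos'],s['ee_rot'])
# check bar/barrel vs initial in side view (scope must not have moved): difference in the barrel region
a=np.load('side.npz')['color']; b=vision.snapshot('side'); np.savez('side2.npz',**b)
d=np.abs(a.astype(int)-b['color']).max(2)>40
print('side barrel changed px',d[160:195,195:222].sum())
P=np.array([.494,.143])*1e3; p=np.array([435,-151.])
g=np.r_[172,176,180:264:4]; r=np.linspace(59,47,8)
f=lambda i:np.array([P[0]+R[i]*np.cos(np.radians(g[i])),-(P[1]+R[i]*np.sin(np.radians(g[i])))])
R=np.r_[r,np.full(len(g)-8,47)]
for i in range(0,len(g),8):
    e=min(i+8,len(g)); print(p,[(int(g[k]),*np.round(f(k)-p).astype(int).tolist()) for k in range(i,e)]); p=p+np.round(f(e-1)-p)
E
```

```text
17.9167 [0.4354793  0.14981732 0.22323212] [ 1.79956281e+02 -3.30621480e-02 -2.93538957e-02]
side barrel changed px 0
[ 435. -151.] [(172, 1, 0), (176, 2, 4), (180, 3, 8), (184, 5, 12), (188, 7, 15), (192, 10, 18), (196, 12, 21), (200, 15, 24)]
[ 450. -127.] [(204, 1, 3), (208, 3, 6), (212, 4, 9), (216, 6, 12), (220, 8, 14), (224, 10, 17), (228, 13, 19), (232, 15, 21)]
[ 465. -106.] [(236, 3, 2), (240, 6, 4), (244, 8, 5), (248, 11, 7), (252, 14, 8), (256, 18, 9), (260, 21, 9)]
```

Emit:
apply_moves:
  commands:
    - {"dx": 0, "dy": 0, "dz": 0, "rx": 0, "ry": 0, "rz": -7, "gripper": -1}
    - {"dx": 0, "dy": 0, "dz": 0, "rx": 0, "ry": 0, "rz": -14, "gripper": -1}
    - {"dx": 0, "dy": 0, "dz": 0, "rx": 0, "ry": 0, "rz": -21, "gripper": -1}
    - {"dx": 0, "dy": 0, "dz": 0, "rx": 0, "ry": 0, "rz": -28, "gripper": -1}
    - {"dx": 0, "dy": 0, "dz": 0, "rx": 0, "ry": 0, "rz": -35, "gripper": -1}
    - {"dx": 0, "dy": 0, "dz": 0, "rx": 0, "ry": 0, "rz": -42, "gripper": -1}
    - {"dx": 0, "dy": 0, "dz": 0, "rx": 0, "ry": 0, "rz": -49, "gripper": -1}
    - {"dx": 0, "dy": 0, "dz": 0, "rx": 0, "ry": 0, "rz": -56, "gripper": -1}

```text
t: 18.63
tool_pos: [0.4354, 0.1494, 0.2232]
ee_rot: [180.0, 0.0, 56.2]
ft_force: [0.2, 0.8, -0.2]
width: -0.0001
finger_force: 0.0
```

Emit:
apply_moves:
  commands:
    - {"dx": 0, "dy": 0, "dz": 0, "rx": 0, "ry": 0, "rz": -7, "gripper": -1}
    - {"dx": 0, "dy": 0, "dz": 10, "rx": 0, "ry": 0, "rz": -14, "gripper": -1}
    - {"dx": 0, "dy": 0, "dz": 30, "rx": 0, "ry": 0, "rz": -21, "gripper": -1}
    - {"dx": 0, "dy": 0, "dz": 55, "rx": 0, "ry": 0, "rz": -28, "gripper": -1}
    - {"dx": 0, "dy": 0, "dz": 80, "rx": 0, "ry": 0, "rz": -34, "gripper": -1}
    - {"dx": 0, "dy": 0, "dz": 97, "rx": 0, "ry": 0, "rz": -34, "gripper": -1}
    - {"dx": 0, "dy": 0, "dz": 107, "rx": 0, "ry": 0, "rz": -34, "gripper": -1}
    - {"dx": 0, "dy": 0, "dz": 107, "rx": 0, "ry": 0, "rz": -34, "gripper": -1}

```text
t: 19.3
tool_pos: [0.4335, 0.149, 0.114]
ee_rot: [-179.7, 0.1, 89.9]
ft_force: [-1.1, -0.2, 0.0]
width: -0.0
finger_force: 0.0
```

Emit:
apply_moves:
  commands:
    - {"dx": 0, "dy": 0, "dz": 0, "rx": 0, "ry": 0, "rz": 0, "gripper": -1}
    - {"dx": 0, "dy": 0, "dz": 0, "rx": 0, "ry": 0, "rz": 0, "gripper": -1}

```text
t: 19.47
tool_pos: [0.4356, 0.1502, 0.1168]
ee_rot: [179.9, -0.0, 89.9]
ft_force: [1.0, 0.4, -0.2]
width: 0.0
finger_force: 0.0
```

Emit:
apply_moves:
  commands:
    - {"dx": -2, "dy": 1, "dz": 0, "rx": 0, "ry": 0, "rz": 0, "gripper": -1}
    - {"dx": -5, "dy": 2, "dz": 0, "rx": 0, "ry": 0, "rz": 0, "gripper": -1}
    - {"dx": -8, "dy": 3, "dz": 0, "rx": 0, "ry": 0, "rz": 0, "gripper": -1}
    - {"dx": -12, "dy": 5, "dz": 0, "rx": 0, "ry": 0, "rz": 0, "gripper": -1}
    - {"dx": -15, "dy": 7, "dz": 0, "rx": 0, "ry": 0, "rz": 0, "gripper": -1}
    - {"dx": -18, "dy": 10, "dz": 0, "rx": 0, "ry": 0, "rz": 0, "gripper": -1}
    - {"dx": -21, "dy": 12, "dz": 0, "rx": 0, "ry": 0, "rz": 0, "gripper": -1}
    - {"dx": -24, "dy": 15, "dz": 0, "rx": 0, "ry": 0, "rz": 0, "gripper": -1}

```text
t: 20.13
tool_pos: [0.448, 0.1266, 0.1161]
ee_rot: [-179.8, -0.0, 90.0]
ft_force: [-5.2, 1.1, 2.2]
width: 0.0001
finger_force: 2.1
```

Emit:
apply_moves:
  commands:
    - {"dx": -3, "dy": 1, "dz": 0, "rx": 0, "ry": 0, "rz": 0, "gripper": -1}
    - {"dx": -6, "dy": 3, "dz": 0, "rx": 0, "ry": 0, "rz": 0, "gripper": -1}
    - {"dx": -9, "dy": 4, "dz": 0, "rx": 0, "ry": 0, "rz": 0, "gripper": -1}
    - {"dx": -12, "dy": 6, "dz": 0, "rx": 0, "ry": 0, "rz": 0, "gripper": -1}
    - {"dx": -14, "dy": 8, "dz": 0, "rx": 0, "ry": 0, "rz": 0, "gripper": -1}
    - {"dx": -17, "dy": 10, "dz": 0, "rx": 0, "ry": 0, "rz": 0, "gripper": -1}
    - {"dx": -19, "dy": 13, "dz": 0, "rx": 0, "ry": 0, "rz": 0, "gripper": -1}
    - {"dx": -21, "dy": 15, "dz": 0, "rx": 0, "ry": 0, "rz": 0, "gripper": -1}

```text
t: 20.8
tool_pos: [0.4647, 0.1054, 0.1163]
ee_rot: [-180.0, 0.0, 90.0]
ft_force: [-1.0, 2.3, -0.3]
width: -0.0003
finger_force: 1.1
```

Emit:
apply_moves:
  commands:
    - {"dx": -1, "dy": 2, "dz": 0, "rx": 0, "ry": 0, "rz": 0, "gripper": -1}
    - {"dx": -3, "dy": 4, "dz": 0, "rx": 0, "ry": 0, "rz": 0, "gripper": -1}
    - {"dx": -4, "dy": 6, "dz": 0, "rx": 0, "ry": 0, "rz": 0, "gripper": -1}
    - {"dx": -5, "dy": 8, "dz": 0, "rx": 0, "ry": 0, "rz": 0, "gripper": -1}
    - {"dx": -6, "dy": 10, "dz": 0, "rx": 0, "ry": 0, "rz": 0, "gripper": -1}

```text
t: 21.22
tool_pos: [0.4744, 0.0996, 0.1162]
ee_rot: [-180.0, 0.0, 90.0]
ft_force: [-3.1, 1.7, 0.9]
width: -0.0005
finger_force: 1.3
```

Emit:
apply_moves:
  commands:
    - {"dx": 0, "dy": 2, "dz": 0, "rx": 0, "ry": 0, "rz": 0, "gripper": -1}
    - {"dx": 0, "dy": 4, "dz": 0, "rx": 0, "ry": 0, "rz": 0, "gripper": -1}
    - {"dx": 0, "dy": 5, "dz": 0, "rx": 0, "ry": 0, "rz": 0, "gripper": -1}

```text
t: 21.47
tool_pos: [0.4795, 0.0992, 0.1162]
ee_rot: [-180.0, 0.1, 90.0]
ft_force: [-2.6, -1.1, -0.7]
width: -0.0003
finger_force: 1.4
```

Emit:
apply_moves:
  commands:
    - {"dx": 0, "dy": 1, "dz": 0, "rx": 0, "ry": 0, "rz": 0, "gripper": -1}
    - {"dx": 0, "dy": 2, "dz": 0, "rx": 0, "ry": 0, "rz": 0, "gripper": -1}

```text
t: 21.63
tool_pos: [0.4812, 0.0993, 0.1162]
ee_rot: [-180.0, 0.1, 90.0]
ft_force: [-2.6, -3.4, 0.2]
width: -0.0001
finger_force: 1.6
```

Emit:
apply_moves:
  commands:
    - {"dx": 0, "dy": 1, "dz": 0, "rx": 0, "ry": 0, "rz": 0, "gripper": -1}
    - {"dx": 0, "dy": 2, "dz": 0, "rx": 0, "ry": 0, "rz": 0, "gripper": -1}

```text
t: 21.8
tool_pos: [0.4825, 0.0993, 0.1161]
ee_rot: [-179.9, 0.0, 90.0]
ft_force: [-5.0, -3.1, 2.8]
width: -0.0002
finger_force: 3.1
```

Emit:
apply_moves:
  commands:
    - {"dx": 0, "dy": 1, "dz": 0, "rx": 0, "ry": 0, "rz": 0, "gripper": -1}
    - {"dx": 0, "dy": 1, "dz": 0, "rx": 0, "ry": 0, "rz": 0, "gripper": -1}

```text
t: 21.97
tool_pos: [0.4825, 0.0994, 0.1161]
ee_rot: [-179.8, 0.0, 90.0]
ft_force: [-7.1, -2.4, 4.3]
width: 0.0003
finger_force: 3.5
```

Emit:
apply_moves:
  commands:
    - {"dx": 0, "dy": 1, "dz": 0, "rx": 0, "ry": 0, "rz": 0, "gripper": -1}
    - {"dx": 0, "dy": 1, "dz": 0, "rx": 0, "ry": 0, "rz": 0, "gripper": -1}

```text
t: 22.13
tool_pos: [0.4826, 0.0993, 0.1161]
ee_rot: [-179.7, 0.1, 90.0]
ft_force: [-9.8, -3.2, 5.3]
width: -0.0001
finger_force: 4.4
```

The arm is on its stop: position stays at .4825 while the force climbs. Retreat to the robot's side and up, clear of the view.

Emit:
apply_moves:
  commands:
    - {"dx": 0, "dy": -5, "dz": 0, "rx": 0, "ry": 0, "rz": 0, "gripper": -1}
    - {"dx": 2, "dy": -20, "dz": 0, "rx": 0, "ry": 0, "rz": 0, "gripper": -1}
    - {"dx": 5, "dy": -38, "dz": -10, "rx": 0, "ry": 0, "rz": 0, "gripper": -1}
    - {"dx": 5, "dy": -45, "dz": -40, "rx": 0, "ry": 0, "rz": 0, "gripper": -1}
    - {"dx": 5, "dy": -45, "dz": -75, "rx": 0, "ry": 0, "rz": 0, "gripper": -1}
    - {"dx": 20, "dy": -45, "dz": -110, "rx": 0, "ry": 0, "rz": 0, "gripper": -1}
    - {"dx": 50, "dy": -45, "dz": -130, "rx": 0, "ry": 0, "rz": 0, "gripper": -1}
    - {"dx": 85, "dy": -45, "dz": -140, "rx": 0, "ry": 0, "rz": 0, "gripper": -1}

```text
t: 22.8
tool_pos: [0.4439, 0.186, 0.261]
ee_rot: [179.4, -0.2, 89.8]
ft_force: [1.7, 0.6, -0.6]
width: 0.0002
finger_force: 0.0
```

Emit:
apply_moves:
  commands:
    - {"dx": 40, "dy": 0, "dz": 0, "rx": 0, "ry": 0, "rz": 0, "gripper": -1}
    - {"dx": 80, "dy": -5, "dz": 0, "rx": 0, "ry": 0, "rz": 0, "gripper": -1}
    - {"dx": 120, "dy": -10, "dz": 0, "rx": 0, "ry": 0, "rz": 0, "gripper": -1}
    - {"dx": 160, "dy": -20, "dz": 0, "rx": 0, "ry": 0, "rz": 0, "gripper": -1}
    - {"dx": 195, "dy": -30, "dz": 0, "rx": 0, "ry": 0, "rz": 0, "gripper": -1}
    - {"dx": 225, "dy": -40, "dz": 0, "rx": 0, "ry": 0, "rz": 0, "gripper": -1}
    - {"dx": 240, "dy": -45, "dz": 0, "rx": 0, "ry": 0, "rz": 0, "gripper": -1}
    - {"dx": 240, "dy": -45, "dz": 0, "rx": 0, "ry": 0, "rz": 0, "gripper": -1}

```text
t: 23.47
tool_pos: [0.395, 0.4298, 0.2566]
ee_rot: [179.9, -0.3, 90.2]
ft_force: [1.1, 0.5, 0.4]
width: -0.0001
finger_force: 0.0
```

```bash
python3 - <<'E'
from station import monitor, vision
from h import *
import cv2
s=monitor.observe(); print(s['t'],s['tool_pos'],s['ft_force'])
r=vision.snapshot('top'); np.savez('top2.npz',**r)
q=vision.snapshot('side'); np.savez('side3.npz',**q)
# dark (black) barrel blob in the top view near the light plate
g=r['color'].max(2); m=((g<45)*255).astype(np.uint8)
n,l,st,c=cv2.connectedComponentsWithStats(m)
for i in range(1,n):
    if st[i,4]>80 and 180<c[i][0]<340 and 150<c[i][1]<280: print('dark',st[i],np.round(c[i],1),ray(r,c[i],.155,1).round(3))
hub=np.array([.5388,-.067]);J=hub+.115*np.array([np.cos(np.radians(102)),np.sin(np.radians(102))]);print('want',J)
# wheel unmoved? compare the side pictures before/after scope push, wheel region
a=np.load('side2.npz')['color']; d=np.abs(a.astype(int)-q['color']).max(2)>40
ys,xs=np.nonzero(d[200:310,200:350]); print('changed px in wheel region',len(xs), xs.min()+200 if len(xs) else 0, xs.max()+200 if len(xs) else 0, ys.min()+200 if len(xs) else 0, ys.max()+200 if len(xs) else 0)
# timer, marker, petri, mouse, jars in top view
A=np.load('top.npz')['color']; D=np.abs(A.astype(int)-r['color']).max(2)>45
for k,x,y,w in (('timer',304,275,14),('marker',228,274,22),('petri',347,245,16),('mouse',125,275,16),('jb',134,192,14),('ja',200,172,12),('jc',352,142,14)): print(k,D[y-w:y+w,x-w:x+w].sum())
E
```

```text
23.4667 [0.39495371 0.42983219 0.25660309] [1.1152924  0.53514249 0.44209647]
dark [232 197  16  17 195] [239.6 204.8] [0.517 0.047 0.155]
dark [229 208  22  12  81] [239.3 215. ] [0.492 0.05  0.155]
want [0.51489016 0.04548697]
changed px in wheel region 27 200 247 200 220
timer 17
marker 176
petri 0
mouse 0
jb 0
ja 0
jc 0
```

```bash
python3 - <<'E'
from h import *
import cv2
for f in ('side','side3'):
    a=np.load(f+'.npz')['color'][198:236,178:210].max(2); m=a<95; ys,xs=np.nonzero(m); print(f,m.sum(),xs.mean().round(1),ys.mean().round(1),xs.min(),xs.max(),ys.min(),ys.max())
for f in ('top','top2'):
    a=np.load(f+'.npz')['color'][255:290,200:255].max(2); m=a<70; ys,xs=np.nonzero(m); print(f,m.sum(),xs.mean().round(1),ys.mean().round(1))
# jar lid: upright and at plate in side view, template from pre-scope picture
a,b=[np.load(f+'.npz')['color'] for f in('side2','side3')]
r=cv2.matchTemplate(b[180:300,200:350],a[205:240,230:262],cv2.TM_CCOEFF_NORMED); print(cv2.minMaxLoc(r),'expect',(30,25))
E
```

```text
side 23 8.0 10.3 6 11 7 13
side3 26 8.2 10.2 6 11 7 13
top 156 23.3 8.1
top2 44 13.0 24.0
(-0.38613733649253845, 0.998415470123291, (14, 2), (30, 25)) expect (30, 25)
```

The marker has not moved (side-view centroid is the same; the change in the top view is the barrel's shadow). The wheel is unchanged too. Hand in.

```bash
python3 -c "
from station import job
print(job.finish_job())"
```

```text
the job is handed in; nothing more can be done
None
```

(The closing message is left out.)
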